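# Find the rocking cover and seat it

### The job

One of the three identical covers on the block bath is not seated and rocks. First press down on the front edge of each cover in turn, from your left to your right, to feel which one rocks; only after all three have been tried, press that one down by its knob until it sits fully home and level like the others. Do everything by touch: lift or drag nothing, leave the covers in their wells and do not disturb the vials, bottles and other small things standing about.

Things in the scene. Friction and masses are not known exactly. Their poses are not given: they have to be found in the camera images.
- bath: Low grey block bath fixed to the desk, mm: 184 deep (x) x 330 wide (y) x 60 high. Origin on the desk under the middle well's centre; x points away from the robot, y to its left, z up. Front face x -63, back x +121, ends y +-165. Three square wells in a row at y +102, 0, -102, rim at z 60. From x +47 to +121 the top is a flat deck at z 60 on which bystanders up to 62 tall stand.
- well_left (a point): Centre of the left well (robot's view) at ledge height, 54 mm above the desk; axes as the bath's. Each well is a recess 94 square, 6 deep, with a ledge 10 wide all round on which a seated cover lies; in its middle is a push-fit catch, 24 dia, which in one of the wells still sticks up 3 over the ledge and carries the cover.
- cover_left: Cover of the left well: aluminium plate 90x90x11 mm with a black knob 24 dia in the middle, knob top 26 above the underside; 0.3 kg, loose, 2 of play in its recess. Origin at the centre of the underside, axes as the bath's. Seated: underside level on the ledge, plate top 65 and knob top 80 above the desk; it does not move when pressed.
- well_middle (a point): Centre of the middle well (robot's view) at ledge height, 54 mm above the desk; axes as the bath's. The catches are stiff sliding fits: on the unseated cover about 8 N pressed straight down on the knob (16 N is ample) drives the catch down 3 until the cover lies on the ledge; it stays down.
- cover_middle: Cover of the middle well: aluminium plate 90x90x11 mm with a black knob 24 dia in the middle, knob top 26 above the underside; 0.3 kg, loose, 2 of play in its recess. Origin at the centre of the underside, axes as the bath's. Same as the left cover. The unseated one, which can be any, rests level on its catch, 3 higher than seated.
- well_right (a point): Centre of the right well (robot's view) at ledge height, 54 mm above the desk; axes as the bath's. Any well can have the unseated cover. Tall cabinets (autoclaves, over 0.35 m) stand beyond x 0.45 m on both sides, about 0.25 m left and right of the robot's centre line: swing in from the front, low over the desk edge or drawn in, not through them.
- cover_right: Cover of the right well: aluminium plate 90x90x11 mm with a black knob 24 dia in the middle, knob top 26 above the underside; 0.3 kg, loose, 2 of play in its recess. Origin at the centre of the underside, axes as the bath's. Same as the left cover. The unseated one rocks: 1 to 2 N on an edge tips that edge down to the ledge (about 0.1 rad), the opposite edge rises; let go, it falls back level.
- vial_1: Bystander, not to be disturbed: glass vial with grey cap, 25 dia x 50 tall, standing on the bath's rear deck; origin at the centre of its underside.
- vial_3: Bystander, not to be disturbed: small amber bottle with white cap, 33 dia x 62 tall, standing on the rear deck; origin at the centre of its underside.
- sample_cup_1: Bystander, not to be disturbed: white sample cup with screw lid, 46 dia x 56 tall, standing on the rear deck; origin at the centre of its underside.
- amber_bottle: Bystander, not to be disturbed: amber bottle with white cap, 33 dia x 74 tall, on the desk to the left of the bath; origin at the centre of its underside.
- sample_cup_2: Bystander, not to be disturbed: white sample cup with blue-white lid, 46 dia x 56 tall, on the desk to the right of the bath; origin at the centre of its underside.
- guide_comb: Bystander, not to be disturbed: blue clipper guide comb, 33x45x20, lying on the desk at the left; origin at the centre of its underside.

How it is judged:
By the outcome, as a careful person would: the job done as asked, in the order asked, and still so for the second after the job is handed in, with the robot touching nothing.
It also fails if it takes over 48 s, if anything falls off the work surface, if the arm or the gripper's body presses on something with over 40 N, if the wrist force passes 120 N, or if a joint passes its speed limit or range.

### The arm

A 6-joint arm with a two-finger parallel gripper is mounted at the origin on a cart in front of the work surface, level with it; the furniture and walls round the work are solid. World frame = base frame: x ahead of the robot, y to its left, z up, the work surface at z = 0. Lengths are in m, angles in rad, forces in N, time in s.
With the tool pointing down it reaches from about 0.425 to 0.925 m from the base axis. Payload 12.5 kg.
Tool frame: the origin (TCP) lies at the very end of the fingers, on their centre line; the grasp point (between the pads) lies 19 mm behind it (tcp_to_grasp is the distance from the TCP to the grasp point, in m); z points along the fingers, y is the line along which they close (so a half turn about z gives the same grasp; the last joint's range is limited). The gripper opens to 85 mm and grips with 20 to 120 N. Pads are 22 mm wide; open, the fingers measure 114 mm over their backs; the gripper's body (76 mm by 85 mm) begins 54 mm behind the grasp point. The pads swing forward as they close: fully open they stand 13 mm farther back than shut.
Start: joints at [1.233, 0.491, 1.559, -0, 1.092, -0.106], TCP at [0.144, 0.608, 0.231] pointing down, gripper open.
Joint ranges: [-3.1, 3.1], [-0.84, 2.19], [0.05, 2.79], [-1.13, 4.28], [0.06, 2.93], [-2.69, 2.69]. Speed limits (rad/s): [2.22, 2.22, 2.79, 3.14, 3.14, 3.14].

### API

Orientations are given as a unit quaternion [w, x, y, z].
In Python, from workcell import get_state, capture, job_done, tcp_to_grasp gives the robot as it stands.
- The arm moves only by the shell command python3 -m handwheel 'ROWS' [FORCE]. ROWS is JSON, a list that holds one entry, the list of rows, each a list of 5 numbers: the shift along the tool's x, y, z in units of 25 mm (1.0 is 25 mm), then the turn about the tool's z in units of 6 degrees (1.0 is 6 degrees), then the opening in per cent of the stroke, from 0 (shut) to 100 (fully open). A call has 1 to 12 rows; each row is the pose to reach, as a shift and turn from the pose commanded when the call began, along the tool's axes at that moment; what a row does not reach only later rows make up. A row lasts 1/12 s, in which the tool goes at most 41.7 mm and 7.16 degrees, less where a joint would pass 70% of its speed; a pose out of reach is approached as far as the arm can. A call with a gripper value outside its range is refused whole. The fingers move at their own pace and stop on an object; FORCE is the grip in N (left out, the last holds). Time passes only in rows, so rows that repeat a pose let the fingers close. It gives the time, the measured TCP pose, the force, the opening and the grip force at its end, in the units of the state.
- get_state(): the state, without advancing time (a new reading comes with each control period).
- capture(name): name is "scene" or "top" or "wrist"; returns a dict with "pixels" (384x512x3 uint8, red, green, blue), "mtx" (3x3 intrinsics, pixels), "distortion" ([k1, k2, p1, p2, k3] as OpenCV has them; the pictures are not rectified), "T" (4x4, takes a point from camera to world coordinates). Camera axes: x right, y up, looking along -z (the intrinsics and any distortion apply to the point x, -y, -z); pixel columns grow to the right and rows downward; lengths in m; the calibration is good to about 2 mm. A picture is of the moment at which its call begins. There is no depth.
- job_done(): hands the job in; it is judged then, once.
The state is a dict: "time_s": time; "joint_positions": joint angles; "qvel": joint speeds; "joint_torque": joint torques, N m; "eef_pos": TCP position; "orientation": TCP orientation; "wrist_force": force on the tool from outside, world axes, zero at the start; "wrist_torque": the same for the moment, N m; "width": finger opening in m; "gripper_force": force on a finger pad.
Only numpy, scipy, OpenCV 4.12 (cv2) and the standard library are available. Lean on these libraries where they do the work, as an engineer would, in place of code of your own. Each camera call takes 0.05 s, during which the arm holds its last target. There are 200 camera calls.

## Working session

There is one attempt and no reset: what is moved stays moved. The work goes in short steps, Python scripts to look and compute and a shell command to move; the robot and the scene stay as the last step left them, time stands still between calls to the robot, and variables do not carry over. Pictures are saved under pics/ and viewed, at most 10 in all, crops included, and the job is handed in when it is done.

```bash
mkdir -p pics
python3 - <<'E'
from workcell import *
import cv2,numpy as np
s=get_state();print({k:np.round(v,3).tolist() for k,v in s.items()},tcp_to_grasp)
for n in("scene","top"):
    c=capture(n);cv2.imwrite(f"pics/{n}0.png",c["pixels"][:,:,::-1]);print(n,np.round(c["mtx"],1).tolist(),c["distortion"],np.round(c["T"],3).tolist())
E
```

```text
{'time_s': 0.0, 'joint_positions': [1.233, 0.492, 1.559, 0.0, 1.092, -0.106], 'qvel': [-0.0, -0.001, -0.0, -0.0, 0.0, -0.0], 'joint_torque': [-0.001, -61.847, -26.158, -0.0, 0.004, 0.0], 'eef_pos': [0.143, 0.608, 0.231], 'orientation': [-0.0, 0.116, 0.993, -0.001], 'wrist_force': [-1.111, 0.005, -0.083], 'wrist_torque': [-0.009, -0.0, 0.024], 'gripper_force': 0.0, 'width': 0.086} 0.0187
scene [[440.9, 0.0, 254.6], [0.0, 440.9, 190.8], [0.0, 0.0, 1.0]] [0.00966024 0.         0.         0.         0.        ] [[-0.719, 0.272, -0.64, -0.354], [-0.695, -0.3, 0.654, 0.88], [-0.014, 0.914, 0.404, 0.621], [0.0, 0.0, 0.0, 1.0]]
top [[449.6, 0.0, 253.8], [0.0, 449.6, 192.1], [0.0, 0.0, 1.0]] [-0.03959286  0.          0.          0.          0.        ] [[-0.005, 0.987, -0.161, 0.312], [-1.0, -0.001, 0.022, 0.002], [0.021, 0.161, 0.987, 1.493], [0.0, 0.0, 0.0, 1.0]]
```

View pics/top0.png

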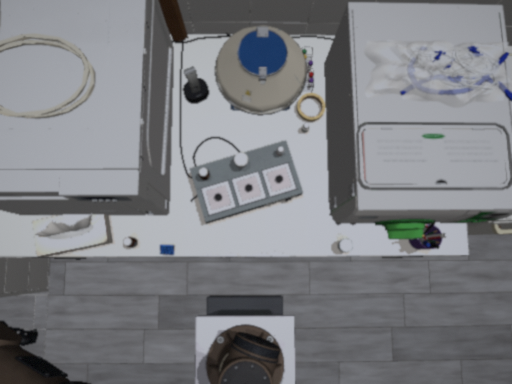

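View pics/scene0.png

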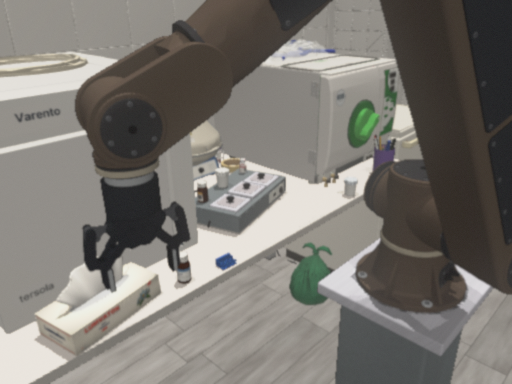

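The top view shows the grey bath turned about 15°. Its knobs are near (217,197), (249,188) and (279,180), with the bystanders on the deck and desk clear of the front. Next I'll measure the knobs and plates.

```bash
cat > h.py <<'E'
import numpy as np,cv2
from workcell import *
def ray(c,uv,z):
    n=cv2.undistortPoints(np.array([[uv]],float),c["mtx"],np.array(c["distortion"]))[0,0]
    T=np.array(c["T"]);d=T[:3,:3]@np.array([n[0],-n[1],-1]);o=T[:3,3]
    return (o+d*(z-o[2])/d[2])
def proj(c,P):
    T=np.array(c["T"]);p=T[:3,:3].T@(np.asarray(P,float)-T[:3,3])
    return cv2.projectPoints(np.array([[p[0],-p[1],-p[2]]]),np.zeros(3),np.zeros(3),c["mtx"],np.array(c["distortion"]))[0][0,0]
E
python3 - <<'E'
from h import *
c=capture("top");im=c["pixels"];g=im.max(2)
# plates: bright blobs in the bath area, knobs: dark inside
roi=(slice(165,222),slice(188,305))
m=np.zeros_like(g);m[roi]=(g[roi]>150)*255
n,l,st,ce=cv2.connectedComponentsWithStats(m)
for i in range(1,n):
    if st[i,4]>150:
        cn=cv2.findContours((l==i).astype(np.uint8),0,2)[0][0];r=cv2.minAreaRect(cn)
        print("plate",st[i].tolist(),np.round(r[0],1),np.round(r[1],1),round(r[2],1),ray(c,r[0],.065).round(4))
m=np.zeros_like(g);m[roi]=(g[roi]<60)*255
n,l,st,ce=cv2.connectedComponentsWithStats(m)
for i in range(1,n):
    if st[i,4]>15: print("dark",st[i].tolist(),ce[i].round(1),ray(c,ce[i],.078).round(4))
print(im[197,205:230].max(1))
v=im[120:240,150:340,::-1];cv2.imwrite("pics/t1.png",cv2.resize(v,None,fx=4,fy=4,interpolation=2))
E
```

```text
plate [262, 165, 34, 31, 663] [278.5 179.3] [27.1 27.2] 72.9 [ 0.5862 -0.1098  0.065 ]
plate [216, 165, 89, 57, 1384] [260. 193.] [56. 88.] 90.0 [ 0.5412 -0.0496  0.065 ]
plate [232, 172, 34, 33, 680] [248.4 188.2] [27.2 27.5] 73.3 [ 0.557  -0.0123  0.065 ]
plate [188, 179, 13, 43, 277] [194. 200.] [12. 42.] 0.0 [0.5187 0.1621 0.065 ]
plate [202, 181, 33, 33, 684] [218.1 197.5] [27.3 27.7] 73.6 [0.5268 0.0852 0.065 ]
dark [200, 174, 9, 6, 24] [204.4 177.4] [0.5898 0.1287 0.078 ]
dark [277, 176, 5, 6, 21] [278.8 178.6] [ 0.5858 -0.1097  0.078 ]
dark [246, 185, 5, 6, 20] [248.2 187.5] [ 0.557  -0.0115  0.078 ]
dark [216, 195, 5, 5, 22] [217.9 196.9] [0.5267 0.0849 0.078 ]
[188 192 185 177 174 173 173 169 144 102  63  41  38  40  40  48  87 143
 170 176 177 177 178 181 186]
```

View pics/t1.png

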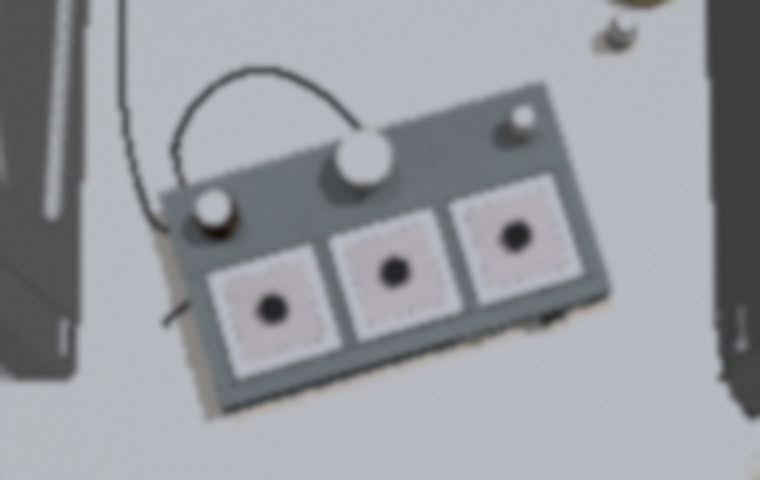

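Knobs come out at L (0.527, 0.085), M (0.557, −0.012) and R (0.586, −0.110). They are 102 mm apart as given, with the bath yawed +17°. I'll swing in drawn in, with the fingers shut and the tool turned to the bath's axes.

```bash
python3 -m handwheel '[[[-10.4,-10.8,1.2,-5,0],[-10.4,-10.8,1.2,-5,0],[-10.4,-10.8,1.2,-5,0],[-10.4,-10.8,1.2,-5,0],[-10.4,-10.8,1.2,-5,0],[-10.4,-10.8,1.2,-5,0],[-10.4,-10.8,1.2,-5,0],[-10.4,-10.8,1.2,-5,0],[-10.4,-10.8,1.2,-5,0],[-10.4,-10.8,1.2,-5,0],[-10.4,-10.8,1.2,-5,0],[-10.4,-10.8,1.2,-5,0]]]'
cat >> h.py <<'E'
def to(P):
    s=get_state();w,x,y,z=s["orientation"]
    from scipy.spatial.transform import Rotation as Ro
    R=Ro.from_quat([x,y,z,w]).as_matrix();d=R.T@(np.array(P)-s["eef_pos"])/.025
    print("at",np.round(s["eef_pos"],4),"t",s["time_s"],"F",np.round(s["wrist_force"],2),"yaw y",np.degrees(np.arctan2(R[1,1],R[0,1])).round(1),"units to target",d.round(2))
E
python3 -c "
from h import *
to([.4925,.0745,.10])"
```

```text
time_s: 1.15
eef_pos: [0.3347, 0.2858, 0.2013]
orientation: [-0.0, -0.145, 0.989, 0.0]
wrist_force: [-0.4, 1.2, -0.8]
width: 0.0002
gripper_force: 0.0
at [0.3347 0.2858 0.2013] t 1.15 F [-0.43  1.2  -0.76] yaw y 106.6 units to target [-3.63 -9.91  4.05]
```

```bash
python3 -m handwheel '[[[-3.6,-9.9,4,0,0],[-3.6,-9.9,4,0,0],[-3.6,-9.9,4,0,0],[-3.6,-9.9,4,0,0],[-3.6,-9.9,4,0,0],[-3.6,-9.9,4,0,0],[-3.6,-9.9,4,0,0],[-3.6,-9.9,4,0,0],[-3.6,-9.9,4,0,0],[-3.6,-9.9,4,0,0],[-3.6,-9.9,4,0,0]]]'
python3 - <<'E'
from h import *
to([.4925,.0745,.07])
c=capture("wrist");cv2.imwrite("pics/w1.png",c["pixels"][:,:,::-1])
for P in([.527,.085,.08],[.557,-.012,.08],[.586,-.11,.08],get_state()["eef_pos"]):print(proj(c,P).round(1))
E
```

```text
time_s: 2.07
eef_pos: [0.4915, 0.0763, 0.1017]
orientation: [0.0, -0.146, 0.989, 0.0]
wrist_force: [-0.6, 0.6, 0.4]
width: -0.0001
gripper_force: 0.0
at [0.4915 0.0763 0.1017] t 2.0667 F [-0.63  0.57  0.36] yaw y 106.8 units to target [-0.02 -0.08  1.27]
[254.1 288.6]
[ 82.5 287.3]
[-69.4 280.2]
[257.3 253. ]
```

View pics/w1.png

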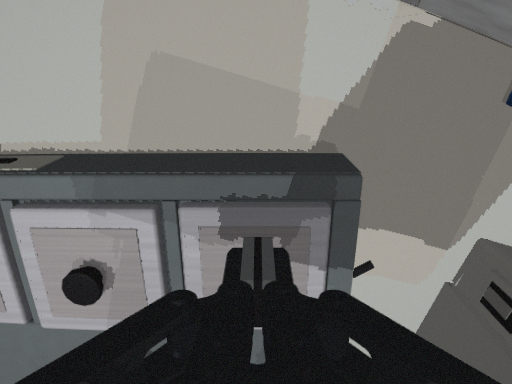

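The wrist view shows the middle knob at (83,287), which matches its prediction. The shut fingertips (257,245) are over the front part of the left cover. I'll lower to just above it, then feel in small steps.

```bash
python3 -m handwheel '[[[0,-0.05,0.6,0,0],[0,-0.05,1.1,0,0],[0,-0.05,1.2,0,0],[0,-0.05,1.2,0,0],[0,-0.05,1.2,0,0]]]'
python3 -m handwheel '[[[0,0,0.05,0,0],[0,0,0.1,0,0],[0,0,0.1,0,0],[0,0,0.1,0,0]]]'
python3 -m handwheel '[[[0,0,0.04,0,0],[0,0,0.08,0,0],[0,0,0.08,0,0],[0,0,0.08,0,0]]]'
```

```text
time_s: 2.53
eef_pos: [0.4924, 0.074, 0.0719]
orientation: [0.0, -0.146, 0.989, 0.0]
wrist_force: [-0.5, 0.0, -0.0]
width: 0.0001
gripper_force: 0.0
time_s: 2.87
eef_pos: [0.4924, 0.0735, 0.069]
orientation: [0.0, -0.145, 0.989, 0.0]
wrist_force: [0.9, 0.3, -0.2]
width: -0.0002
gripper_force: 0.0
time_s: 3.2
eef_pos: [0.4923, 0.0734, 0.0667]
orientation: [-0.0, -0.145, 0.989, 0.0]
wrist_force: [-0.1, 0.4, 0.2]
width: -0.0002
gripper_force: 0.0
```

```bash
python3 -m handwheel '[[[0,0,0.04,0,0],[0,0,0.06,0,0],[0,0,0.06,0,0],[0,0,0.06,0,0]]]'
python3 -m handwheel '[[[0,0,0.02,0,0],[0,0,0.04,0,0],[0,0,0.04,0,0],[0,0,0.04,0,0]]]'
```

```text
time_s: 3.53
eef_pos: [0.4923, 0.0735, 0.0652]
orientation: [-0.0, -0.145, 0.989, 0.0]
wrist_force: [-0.1, 0.1, 0.2]
width: -0.0002
gripper_force: 0.0
time_s: 3.87
eef_pos: [0.4924, 0.0735, 0.065]
orientation: [0.0, -0.145, 0.989, -0.0]
wrist_force: [-3.2, -1.1, 12.0]
width: 0.0
gripper_force: 6.0
```

The left cover is rigid: 12 N at exactly z 65.0 mm, and nothing at 68. It is seated. Lift, then go to the middle one.

```bash
python3 -m handwheel '[[[0,0,-0.5,0,0],[0,0,-1,0,0],[0,-1.3,-1,0,0],[0,-2.7,-1,0,0],[0,-4.05,-1,0,0],[0,-4.05,-1,0,0],[0,-4.05,-0.5,0,0],[0,-4.05,-0.25,0,0],[0,-4.05,-0.25,0,0],[0,-4.05,-0.25,0,0]]]'
python3 -m handwheel '[[[0,0,0.04,0,0],[0,0,0.08,0,0],[0,0,0.08,0,0],[0,0,0.08,0,0]]]'
python3 -m handwheel '[[[0,0,0.04,0,0],[0,0,0.08,0,0],[0,0,0.08,0,0],[0,0,0.08,0,0]]]'
```

```text
time_s: 4.7
eef_pos: [0.5212, -0.0231, 0.0703]
orientation: [-0.001, -0.146, 0.989, 0.0]
wrist_force: [0.5, 0.6, 0.3]
width: 0.0
gripper_force: 0.0
time_s: 5.03
eef_pos: [0.5215, -0.0233, 0.0687]
orientation: [0.0, -0.146, 0.989, -0.0]
wrist_force: [-0.4, -0.9, -0.1]
width: -0.0
gripper_force: 0.0
time_s: 5.37
eef_pos: [0.5213, -0.0235, 0.0666]
orientation: [-0.0, -0.145, 0.989, 0.0]
wrist_force: [-1.7, -0.5, 3.1]
width: 0.0001
gripper_force: 1.3
```

```bash
python3 -m handwheel '[[[0,0,0.03,0,0],[0,0,0.04,0,0],[0,0,0.04,0,0],[0,0,0.04,0,0]]]'
python3 -m handwheel '[[[0,0,0.02,0,0],[0,0,0.02,0,0],[0,0,0.02,0,0]]]'
```

```text
time_s: 5.7
eef_pos: [0.5214, -0.0235, 0.066]
orientation: [0.0, -0.145, 0.989, -0.0]
wrist_force: [-4.7, -1.4, 9.4]
width: -0.0
gripper_force: 5.1
time_s: 5.95
eef_pos: [0.5215, -0.0235, 0.0657]
orientation: [0.0, -0.145, 0.989, -0.0]
wrist_force: [-4.8, 0.6, 12.1]
width: 0.0001
gripper_force: 6.3
```

The middle cover gave way gradually. Contact came above 66.6 mm at 3 N and yielded to 65.7, which looks like a tipped plate, so I'll stop pressing it here. Next is the right one, a little nearer its front edge and with finer steps.

```bash
python3 -m handwheel '[[[0,0,-0.5,0,0],[0,0,-1,0,0],[0.1,-1.3,-1,0,0],[0.1,-2.7,-1,0,0],[0.1,-4.08,-1,0,0],[0.1,-4.08,-1,0,0],[0.1,-4.08,-0.5,0,0],[0.1,-4.08,-0.2,0,0],[0.1,-4.08,-0.2,0,0],[0.1,-4.08,-0.2,0,0]]]'
python3 -m handwheel '[[[0,0,0.04,0,0],[0,0,0.08,0,0],[0,0,0.08,0,0],[0,0,0.08,0,0]]]'
python3 -m handwheel '[[[0,0,0.03,0,0],[0,0,0.06,0,0],[0,0,0.06,0,0],[0,0,0.06,0,0]]]'
```

```text
time_s: 6.78
eef_pos: [0.5482, -0.1215, 0.0696]
orientation: [-0.0, -0.146, 0.989, 0.0]
wrist_force: [0.5, 0.0, 0.2]
width: 0.0002
gripper_force: 0.0
time_s: 7.12
eef_pos: [0.5485, -0.1217, 0.0683]
orientation: [0.0, -0.146, 0.989, -0.0]
wrist_force: [0.0, -1.2, 0.3]
width: -0.0003
gripper_force: 0.0
time_s: 7.45
eef_pos: [0.5484, -0.1219, 0.0665]
orientation: [0.0, -0.145, 0.989, 0.0]
wrist_force: [0.5, -0.3, 1.3]
width: 0.0002
gripper_force: 0.0
```

```bash
python3 -m handwheel '[[[0,0,0.02,0,0],[0,0,0.04,0,0],[0,0,0.04,0,0],[0,0,0.04,0,0]]]'
python3 -m handwheel '[[[0,0,0.02,0,0],[0,0,0.04,0,0],[0,0,0.04,0,0]]]'
```

```text
time_s: 7.78
eef_pos: [0.5484, -0.1219, 0.0655]
orientation: [-0.0, -0.145, 0.989, 0.0]
wrist_force: [-0.1, -0.3, 0.2]
width: 0.0002
gripper_force: 0.0
time_s: 8.03
eef_pos: [0.5485, -0.1219, 0.0651]
orientation: [0.0, -0.145, 0.989, -0.0]
wrist_force: [-2.8, -0.3, 6.5]
width: -0.0004
gripper_force: 3.6
```

The right cover is rigid at 65.1 mm, so the middle one is the unseated cover. I'll go above its knob and feel downward.

```bash
python3 -m handwheel '[[[0,0,-0.7,0,0],[0,0,-1.4,0,0],[0,1.4,-1.4,0,0],[0,2.8,-1.4,0,0],[0,4.1,-1.4,0,0],[-0.8,4.1,-1.4,0,0],[-1.6,4.1,-1.4,0,0],[-1.6,4.1,-1.4,0,0],[-1.6,4.1,-1.4,0,0],[-1.6,4.1,-1.4,0,0]]]'
python3 - <<'E'
from h import *
to([.557,-.012,.084])
c=capture("wrist");cv2.imwrite("pics/w2.png",c["pixels"][:,:,::-1])
E
```

```text
time_s: 8.87
eef_pos: [0.5566, -0.0123, 0.0992]
orientation: [-0.0, -0.145, 0.989, 0.0]
wrist_force: [-0.3, 0.5, 0.2]
width: -0.0002
gripper_force: 0.0
at [ 0.5566 -0.0123  0.0992] t 8.8667 F [-0.33  0.52  0.25] yaw y 106.7 units to target [-0.02  0.01  0.61]
```

View pics/w2.png

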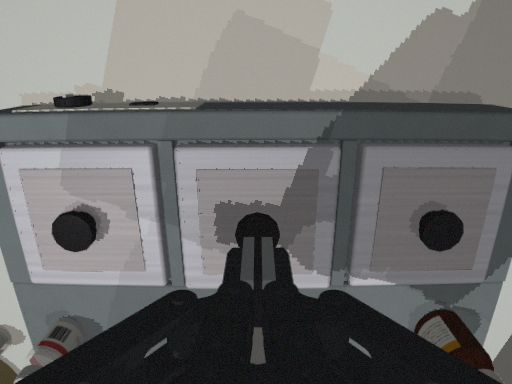

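The wrist view shows the fingertips (257,240) centred over the middle knob (257,232), with all covers in place. Now I press down in steps.

```bash
python3 -m handwheel '[[[0,0,0.3,0,0],[0,0,0.58,0,0],[0,0,0.58,0,0],[0,0,0.58,0,0]]]'
python3 -m handwheel '[[[0,0,0.04,0,0],[0,0,0.08,0,0],[0,0,0.08,0,0],[0,0,0.08,0,0]]]'
python3 -m handwheel '[[[0,0,0.04,0,0],[0,0,0.06,0,0],[0,0,0.06,0,0],[0,0,0.06,0,0]]]'
```

```text
time_s: 9.25
eef_pos: [0.5568, -0.0124, 0.0843]
orientation: [-0.001, -0.145, 0.989, 0.0]
wrist_force: [-0.7, -0.6, -1.0]
width: 0.0002
gripper_force: 0.0
time_s: 9.58
eef_pos: [0.5573, -0.0122, 0.0831]
orientation: [0.0, -0.145, 0.989, 0.0]
wrist_force: [0.2, -0.1, -0.4]
width: -0.0002
gripper_force: 0.0
time_s: 9.92
eef_pos: [0.5574, -0.0122, 0.0819]
orientation: [0.0, -0.145, 0.989, -0.0]
wrist_force: [0.2, 0.0, 6.0]
width: 0.0003
gripper_force: 2.7
```

Contact at about 82 mm, so the cover is still unseated. Continue down until it stops at 80.

```bash
python3 -m handwheel '[[[0,0,0.03,0,0],[0,0,0.06,0,0],[0,0,0.06,0,0],[0,0,0.06,0,0]]]'
python3 -m handwheel '[[[0,0,0.03,0,0],[0,0,0.05,0,0],[0,0,0.05,0,0],[0,0,0.05,0,0]]]'
```

```text
time_s: 10.25
eef_pos: [0.5574, -0.0122, 0.0805]
orientation: [0.0, -0.145, 0.989, -0.0]
wrist_force: [-0.6, 0.7, 6.9]
width: -0.0001
gripper_force: 3.2
time_s: 10.58
eef_pos: [0.5574, -0.0122, 0.08]
orientation: [0.001, -0.145, 0.989, -0.0]
wrist_force: [-4.3, 0.2, 16.8]
width: -0.0002
gripper_force: 8.1
```

```bash
python3 -m handwheel '[[[0,0,0.02,0,0],[0,0,0.02,0,0],[0,0,0.02,0,0]]]'
python3 -m handwheel '[[[0,0,-0.3,0,0],[0,0,-0.8,0,0],[0,0,-1.6,0,0],[0.8,0,-2.2,0,0],[1.6,0,-2.2,0,0],[3,0,-2.2,0,0],[3,0,-2.2,0,0],[3,0,-2.2,0,0],[3,0,-2.2,0,0]]]'
python3 - <<'E'
from h import *
c=capture("wrist");cv2.imwrite("pics/w3.png",c["pixels"][:,:,::-1])
E
```

```text
time_s: 10.83
eef_pos: [0.5574, -0.0122, 0.08]
orientation: [0.001, -0.145, 0.989, -0.0]
wrist_force: [-6.3, 0.7, 21.8]
width: -0.0002
gripper_force: 11.1
time_s: 11.58
eef_pos: [0.486, -0.034, 0.1336]
orientation: [0.001, -0.145, 0.989, -0.0]
wrist_force: [0.6, -0.0, 0.2]
width: 0.0001
gripper_force: 0.0
```

View pics/w3.png

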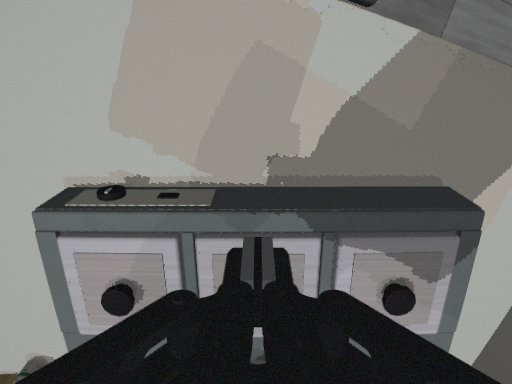

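The wrist view shows all three covers level in their wells, with front edges in line at row 235. The knob stopped hard at 80.0 mm under 22 N, and the robot is now clear of everything.

```bash
python3 -c "
from workcell import *
print(job_done())"
```

```text
the job is handed in; nothing more can be done
None
```

I pressed the front edges left to right and found the middle cover was the one that rocked. I then pressed it down by its knob until it stopped hard at 80.0 mm, the seated height, and handed the job in about 12 s in, with the arm clear. My 12 N edge press on the middle cover may have pushed its catch down slightly before the right cover was tried.

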